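# Re-rack specimen pots in reverse order

## Robot

A 6-joint arm with a two-finger parallel gripper is mounted at the origin on a cart in front of the work surface, level with it; the furniture and walls round the work are solid. World frame = base frame: x ahead of the robot, y to its left, z up, the work surface at z = 0. Lengths are in m, angles in degrees, forces in N, time in s.
With the tool pointing down it reaches from about 0.375 to 0.9 m from the base axis. Payload 3.1 kg.
Tool frame: the origin (TCP) lies on the centre line of the jaws, within the pads' length; the fingertips stand 22 mm ahead of it and the grasp point (between the pads) lies 3 mm ahead of it; z points along the fingers, y is the line along which they close (so a half turn about z gives the same grasp; the last joint's range is limited). The gripper opens to 87 mm and grips with 3 to 60 N. Pads are 19 mm wide; open, the fingers measure 117 mm over their backs; the gripper's body (75 mm by 190 mm) begins 51 mm behind the grasp point.
Start: joints at [-83.795, 30.224, 82.088, -0, 67.689, -10.227], TCP at [0.177, -0.599, 0.245] pointing down, gripper open.
Joint ranges: [-176.69, 176.69], [-43.24, 126.21], [12.49, 139.97], [-82, 262], [0, 151.66], [-163.58, 163.58]. Speed limits (degrees/s): [159.86, 159.86, 180, 180, 180, 180].

## Interface

Orientations are given as a 3x3 rotation matrix whose columns are the frame's x, y, z axes.
In Python, from rig import * gives the robot as it stands.
- The arm moves only by the shell command python3 -m jog 'ROWS'. ROWS is text: rows parted by semicolons, each of 7 numbers parted by spaces: the shift along the tool's x, y, z in mm, then the turn, a rotation vector about the tool's x, y, z in rad, then the finger opening in mm, from 0 to 87. In form: tx ty tz ax ay az fingers; .... A call has 1 to 12 rows; each row shifts and turns the commanded pose from where the row before left it, along the tool's axes as they then stand; what a row does not reach is not made up. A row lasts 1/8 s, in which the tool goes at most 62.5 mm and 10.7 degrees, less where a joint would pass 70% of its speed; a pose out of reach is approached as far as the arm can. A call with a gripper value outside its range is refused whole. The fingers move at their own pace and stop on an object; the grip force is fixed at half the most. Time passes only in rows, so rows that do not move let the fingers close. It gives the time, the measured TCP pose, the force, the opening and the grip force at its end, in the units of the state.
- read_state(): the state, without advancing time (a new reading comes with each control period).
- capture(name): name is "side" or "top"; returns a dict with "color" (400x640x3 uint8, red, green, blue), "camera_matrix" (3x3 intrinsics, pixels), "distortion" ([k1, k2, p1, p2, k3] as OpenCV has them; the pictures are not rectified), "R" (3x3) and "t" (3): a world point X has camera coordinates R X + t. Camera axes: x right, y down, z forward; pixel columns grow to the right and rows downward; lengths in m; the calibration is good to about 2 mm. A picture is of the moment at which its call begins. There is no depth.
- hand_in(): hands the job in; it is judged then, once.
Trained networks look in the newest picture that a camera, given by its name, has taken for a name from the list of things; names that differ only in an ending like _2 or _b are one class to them, and where a whole thing is asked for, a point or a joint stands for the part that bears it (a point fixed in the world has none). Each returns a list of dicts, best first, with "conf" (0 to 1); they miss things now and then, are a little off and sometimes report something else, mostly with a low value. They report only what shows in the picture. A call takes as long as a camera call. They do not tell look-alikes from the thing itself.
- find_in(camera, target): "at" ([x, y, z] in m, in world coordinates, good to about 4 mm: the middle of the surface that is visible of it).
- trace(camera, target): "pixels" (400x640 bool, what is visible of it).
- place_of(camera, target): "at" ([x, y, z] in m, in world coordinates, good to about 4 mm: a listed point, or the origin of a listed thing).
The state is a dict: "time_s": time; "joint_positions": joint angles; "qvel": joint speeds; "tau": joint torques, N m; "position": TCP position; "tcp_rot": TCP orientation; "force": force on the tool from outside, world axes, zero at the start; "moment": the same for the moment, N m; "opening": opening from 0.0 (shut) to 1.0 (fully open); "grasp_force": force on a finger pad.
Only numpy, scipy, OpenCV 4.12 (cv2) and the standard library are available. Lean on these libraries where they do the work, as an engineer would, in place of code of your own. Each camera call takes 0.05 s, during which the arm holds its last target. There are 200 camera calls.

## Task

Four specimen pots stand in a row on the aluminium rail, each in a cup of its own cap colour; move them into the empty grey rack in the reverse order, because the last one drawn is to be run first: the pot nearest the black tab of the rail goes in the bay farthest from the black tab of the rack, and so on, until the pot farthest from the rail's tab stands in the bay next to the rack's tab. Stand each pot upright on the floor of its own bay, set it down rather than dropping it, never tip one over, and leave the other things on the worktop where they are.

Things in the scene. Friction and masses are not known exactly. Their poses are not given: they have to be found in the camera images.
- rail: Source: flat aluminium rail, 58 (x) x 220 (y) x 6 mm, carrying four coloured cups in a row. Origin: underside, mid-row; z up, y along the row to the black tab (50 x 20 mm, 32 mm high, y 110 to 130 mm). Place centres: x = 0, y = 81 (next to the tab), 27, -27, -81 mm. Fixed; any yaw, left or right.
- rack: Target: grey plastic rack, 58 (x) x 220 (y) mm, walls and partitions 22 mm high, 4 mm thick; four open bays in a row, 50 x 50 mm inside, floor 4 mm above the worktop. Origin: underside, mid-row; z up, y along the row to the black tab (50 x 20 mm, 32 mm high, y 110 to 130 mm). Place centres: x = 0, y = 81 (next to the tab), 27, -27, -81 mm. Fixed; any yaw, left or right.
- cup_red: Red square open cup fixed on the rail (not to be moved), 46 x 46 mm outside, 40 x 40 mm inside, walls 16 mm high, inner floor 3 mm. Origin: centre of its underside (6 mm above the worktop); axes parallel to the rail's. At the start the red-capped pot stands in it. Which of the rail's four places it has varies.
- cup_yellow: Yellow square open cup fixed on the rail (not to be moved), 46 x 46 mm outside, 40 x 40 mm inside, walls 16 mm high, inner floor 3 mm. Origin: centre of its underside (6 mm above the worktop); axes parallel to the rail's. At the start the yellow-capped pot stands in it. Which of the rail's four places it has varies.
- cup_green: Green square open cup fixed on the rail (not to be moved), 46 x 46 mm outside, 40 x 40 mm inside, walls 16 mm high, inner floor 3 mm. Origin: centre of its underside (6 mm above the worktop); axes parallel to the rail's. At the start the green-capped pot stands in it. Which of the rail's four places it has varies.
- cup_blue: Blue square open cup fixed on the rail (not to be moved), 46 x 46 mm outside, 40 x 40 mm inside, walls 16 mm high, inner floor 3 mm. Origin: centre of its underside (6 mm above the worktop); axes parallel to the rail's. At the start the blue-capped pot stands in it. Which of the rail's four places it has varies.
- pot_red: Specimen pot, white body 30 mm in diameter, ribbed red screw cap 32 mm in diameter, 78 mm tall in all (the cap, fixed on, takes the top 22 mm), 40 to 85 g, rigid. Origin: centre of its underside; z is its axis, up. Starts upright in the red cup, up to 5 mm off its centre, 9 mm above the worktop. Neighbouring caps are only about 22 mm apart along the row, so grip the cap across the row.
- pot_yellow: Specimen pot, white body 30 mm in diameter, ribbed yellow screw cap 32 mm in diameter, 78 mm tall in all (the cap, fixed on, takes the top 22 mm), 40 to 85 g, rigid. Origin: centre of its underside; z is its axis, up. Starts upright in the yellow cup, up to 5 mm off its centre, 9 mm above the worktop. Neighbouring caps are only about 22 mm apart along the row, so grip the cap across the row.
- pot_green: Specimen pot, white body 30 mm in diameter, ribbed green screw cap 32 mm in diameter, 78 mm tall in all (the cap, fixed on, takes the top 22 mm), 40 to 85 g, rigid. Origin: centre of its underside; z is its axis, up. Starts upright in the green cup, up to 5 mm off its centre, 9 mm above the worktop. Neighbouring caps are only about 22 mm apart along the row, so grip the cap across the row.
- pot_blue: Specimen pot, white body 30 mm in diameter, ribbed blue screw cap 32 mm in diameter, 78 mm tall in all (the cap, fixed on, takes the top 22 mm), 40 to 85 g, rigid. Origin: centre of its underside; z is its axis, up. Starts upright in the blue cup, up to 5 mm off its centre, 9 mm above the worktop. Neighbouring caps are only about 22 mm apart along the row, so grip the cap across the row.
- tape_roll: Bystander: roll of brown tape lying flat, 96 mm across, 48 mm high, loose, behind the work. Origin: centre of its underside.
- kidney_dish: Bystander: white kidney dish, 91 x 190 x 32 mm, loose, behind the work. Origin: centre of its underside.
- thermometer: Bystander: white clinical thermometer, 119 mm long, 11 mm high, loose, in front of the work. Origin: centre of its underside; it lies along its y axis.
Mind the look-alikes: they are no part of the job. Leave any purple look-alike of the pot_yellow alone.

How it is judged:
By the outcome, as a careful person would: the job done as asked, in the order asked, and still so for the second after the job is handed in, with the robot touching nothing.
It also fails if it takes over 106 s, if anything falls off the work surface, if the arm or the gripper's body presses on something with over 40 N, if the wrist force passes 120 N, or if a joint passes its speed limit or range.

## Working session

There is one attempt and no reset: what is moved stays moved. The work goes in short steps, Python scripts to look and compute and a shell command to move; the robot and the scene stay as the last step left them, time stands still between calls to the robot, and variables do not carry over. Pictures are saved under pics/ and viewed, at most 14 in all, crops included, and the job is handed in when it is done.

```bash
mkdir -p pics; ls; python3 - <<'E'
from rig import *
import cv2
for n in("top","side"):
    c=capture(n); cv2.imwrite(f"pics/{n}0.png",c["color"][:,:,::-1])
    print(n,c["camera_matrix"],c["distortion"],c["R"],c["t"])
    for k in ["rail","rack","pot_red","pot_yellow","pot_green","pot_blue","cup_red","cup_yellow","cup_green","cup_blue"]:
        print(k,[( [round(float(v),3) for v in d["at"]],round(d["conf"],2)) for d in place_of(n,k)][:4])
s=read_state();print(s["time_s"],s["position"],s["tcp_rot"],s["force"],s["opening"])
E
```

```text
pics
top [[486.06770185   0.         316.02837829]
 [  0.         486.06770185 192.20280822]
 [  0.           0.           1.        ]] [-0.05583096  0.          0.          0.          0.        ] [[ 0.01836243 -0.9997879   0.00932615]
 [-0.98709545 -0.01961181 -0.1589275 ]
 [ 0.15907669 -0.00628751 -0.98724621]] [-0.08388162  0.57154666  1.13589415]
rail [([0.373, -0.072, 0.002], 0.68), ([0.54, 0.112, 0.004], 0.67)]
rack []
pot_red [([0.618, 0.118, 0.006], 0.73)]
pot_yellow [([0.46, 0.096, 0.008], 0.67), ([0.513, 0.11, 0.012], 0.52), ([0.491, 0.013, -0.002], 0.44)]
pot_green []
pot_blue [([0.564, 0.116, 0.009], 0.52), ([0.771, -0.234, -0.001], 0.44)]
cup_red [([0.621, 0.125, 0.005], 0.68)]
cup_yellow [([0.511, 0.101, 0.005], 0.62)]
cup_green [([0.458, 0.102, 0.009], 0.66)]
cup_blue [([0.571, 0.116, 0.007], 0.61)]
side [[400.73429019   0.         316.23916949]
 [  0.         400.73429019 205.95197341]
 [  0.           0.           1.        ]] [0.00343814 0.         0.         0.         0.        ] [[-9.99694510e-01 -1.93859810e-02  1.53319979e-02]
 [-2.47138569e-02  7.75646363e-01 -6.30683712e-01]
 [ 3.34214072e-04 -6.30869958e-01 -7.75888513e-01]] [0.5629242  0.09236912 0.82954523]
rail [([0.542, 0.112, -0.001], 0.93)]
rack [([0.544, -0.205, 0.001], 0.74)]
pot_red [([0.616, 0.126, 0.007], 0.65)]
pot_yellow [([0.508, 0.114, 0.01], 0.88), ([0.491, 0.013, -0.004], 0.63)]
pot_green [([0.462, 0.102, 0.012], 0.91), ([0.545, -0.205, -0.002], 0.21)]
pot_blue []
cup_red [([0.62, 0.128, 0.004], 0.56)]
cup_yellow [([0.513, 0.106, 0.006], 0.69)]
cup_green [([0.463, 0.097, 0.005], 0.67)]
cup_blue [([0.568, 0.117, 0.004], 0.9)]
1.1 [ 0.176818   -0.59944608  0.24455743] [[ 9.59162625e-01  2.82855192e-01  7.90971815e-06]
 [ 2.82855192e-01 -9.59162625e-01 -4.44955921e-06]
 [ 6.32812510e-06  6.50515573e-06 -1.00000000e+00]] [-0.62470869  0.09607463 -0.62052057] 0.9990442590574419
```

View pics/top0.png

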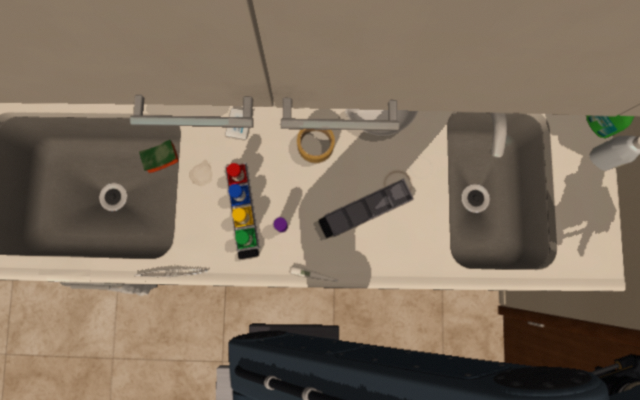

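View pics/side0.png

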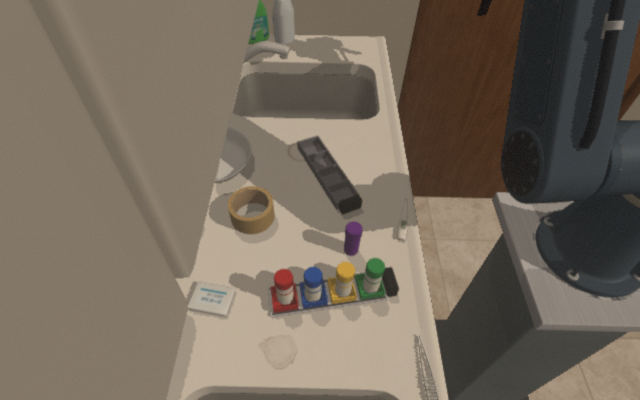

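Top view: the rail's pots are red (236,172), blue (238,190), yellow (240,214) and green (246,238), with the tab at (248,254). The rack runs from its tab at (326,230) to (408,192). The purple look-alike is at (281,225), which I leave alone. Candidates for yellow are (240,214) and the purple one at (281,225), so I choose the yellow cap on the rail.

```bash
python3 - <<'E'
import cv2,numpy as np
def crop(n,x,y,w,h,s):
    im=cv2.imread(f"pics/{n}0.png")[y:y+h,x:x+w]
    o=cv2.resize(im,None,fx=s,fy=s,interpolation=cv2.INTER_CUBIC)
    o=cv2.convertScaleAbs(o,alpha=1.3,beta=20)
    for i in range(0,w,10): cv2.putText(o,str(x+i),(i*s,8),0,.3,(255,0,255)); cv2.line(o,(i*s,9),(i*s,14),(255,0,255))
    for j in range(0,h,10): cv2.putText(o,str(y+j),(0,j*s+4),0,.3,(255,0,255)); cv2.line(o,(20,j*s),(26,j*s),(255,0,255))
    return o
cv2.imwrite("pics/c1.png",crop("top",310,170,110,75,7))
cv2.imwrite("pics/c2.png",crop("side",290,130,80,90,6))
cv2.imwrite("pics/c3.png",crop("top",215,155,80,110,5))
cv2.imwrite("pics/c4.png",crop("side",260,215,145,105,5))
E
```

```text
(no output)
```

View pics/c1.png

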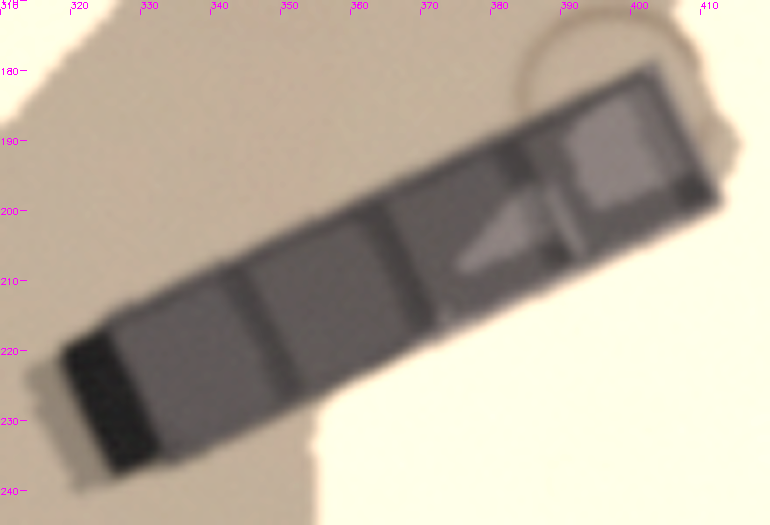

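View pics/c2.png

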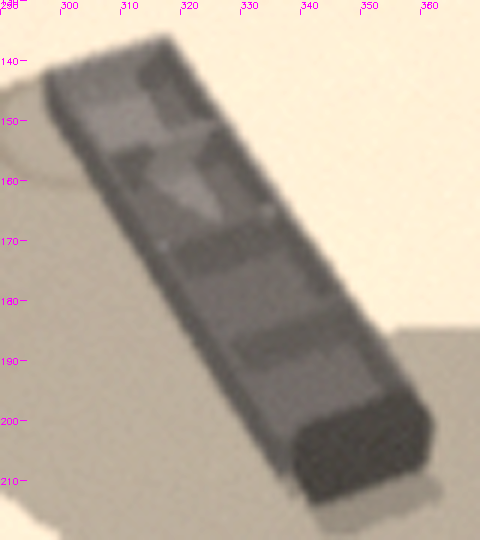

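View pics/c3.png

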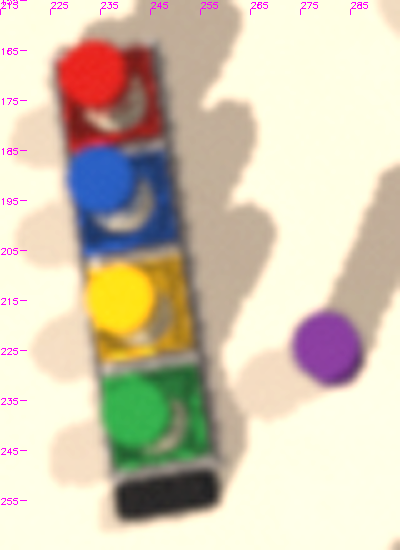

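View pics/c4.png

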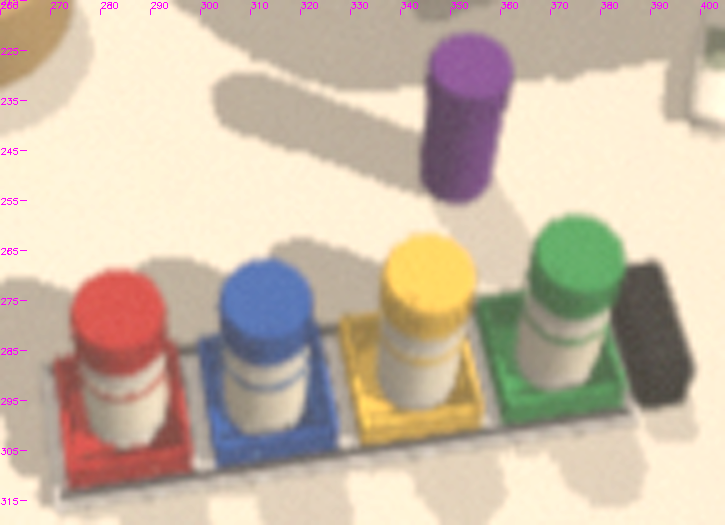

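Cap-top centres from the crops. Top view: red (233.4,169.6), blue (235,191), yellow (239.2,214.6), green (242,237.4). Side view: red (283.8,276.4), blue (313.4,274.4), yellow (346,269.2), green (375.8,265.4). Rack far rim corners: top (403.6,178.9) and (413.1,199); side (297.5,142) and (318,136). The green pot is next to the rail's tab. The purple one is a plain tube standing off the rail.

```bash
cat > h.py <<'E'
import cv2,numpy as np
from scipy.optimize import least_squares
from rig import *
cam={}
def C(n):
    if n not in cam: cam[n]=capture(n)
    return cam[n]
def proj(n,P):
    c=C(n);return cv2.projectPoints(np.array(P,float).reshape(-1,3),cv2.Rodrigues(np.array(c["R"]))[0],np.array(c["t"]),np.array(c["camera_matrix"]),np.array(c["distortion"]))[0].reshape(-1,2)
def tri(obs):
    f=lambda P:np.concatenate([proj(n,P)[0]-uv for n,uv in obs.items()])
    r=least_squares(f,[.5,0,.05]);return r.x,np.abs(r.fun).max()
def world(p,L):
    x,y,a=p;c,s=np.cos(a),np.sin(a);L=np.array(L,float)
    return np.c_[x+c*L[:,0]-s*L[:,1],y+s*L[:,0]+c*L[:,1],L[:,2]]
E
python3 - <<'E'
from h import *
o=dict(red=((233.4,169.6),(283.8,276.4)),blue=((235,191),(313.4,274.4)),yellow=((239.2,214.6),(346,269.2)),green=((242,237.4),(375.8,265.4)),purple=((280.3,223.5),(353.8,227.6)))
for k,(a,b) in o.items():
    p,e=tri(dict(top=a,side=b));print(k,p.round(4),round(e,2))
print("rackcorners A",tri(dict(top=(403.6,178.9),side=(297.5,142))),"B",tri(dict(top=(413.1,199),side=(318,136))))
# rack fit: local x,y,z ; yaw such that +y(tab) points to +world y & -x
top=[((403.6,178.9),(29,-110,.022)),((413.1,199),(-29,-110,.022)),((318.9,219.7),(25,130,.032)),((326,238.1),(-25,130,.032))]
side=[((297.5,142),(29,-110,.022)),((318,136),(-29,-110,.022))]
def fit(top,side,x0):
    def f(p):
        r=[]
        for n,l in(("top",top),("side",side)):
            L=np.array([q[1] for q in l])*[1e-3,1e-3,1];r.append((proj(n,world(p,L))-np.array([q[0] for q in l])).ravel())
        return np.concatenate(r)
    r=least_squares(f,x0);print(r.x,np.degrees(r.x[2]),r.fun.round(1));return r.x
R=fit(top,side,[.54,-.2,.4])
# rail: cup corner rims z=.022, tab
top=[((225.5,165),(23,-104,.022)),((246,164.2),(-23,-104,.022))]
top=[((238,250),(25,110,.032)),((258,248),(-25,110,.032)),((239.5,259),(25,130,.032)),((259,256),(-25,130,.032))]
side=[((272,314),(29,-110,.006)),((378,307-4),(29,110,.006))]
names=["rail-only-check"]
def draw(n,f):
    im=C(n)["color"][:,:,::-1].copy();im=cv2.resize(im,None,fx=3,fy=3,interpolation=cv2.INTER_CUBIC)
    return im
def poly(im,n,L,p,col):
    uv=proj(n,world(p,np.array(L)*[1e-3,1e-3,1]));uv=(uv+.5)*3-.5
    cv2.polylines(im,[uv.round().astype(int)],True,col,1)
for n in("top","side"):
    im=draw(n,0)
    box=lambda cy,w,h,z:[(w,cy+h,z),(-w,cy+h,z),(-w,cy-h,z),(w,cy-h,z)]
    poly(im,n,box(0,29,110,.022),R,(0,255,0));poly(im,n,box(120,25,10,.032),R,(0,0,255))
    for cy in(81,27,-27,-81):poly(im,n,box(cy,25,25,.022),R,(255,255,0))
    S=[.5425,.113,np.arctan2(-(.62-.46),-(.127-.1))+0]
    S[2]=np.arctan2((.62-.46),-(.127-.1)) # y axis dir = (-sin a, cos a)
    cv2.imwrite(f"pics/o_{n}.png",im[500:730,900:1260] if n=="top" else im[380:660,860:1110])
np.save("rack.npy",R)
E
python3 -c "
import cv2,numpy as np
a=cv2.imread('pics/o_top.png');b=cv2.imread('pics/o_side.png')
h=max(a.shape[0],b.shape[0]);f=lambda i:cv2.copyMakeBorder(i,0,h-i.shape[0],0,0,0)
cv2.imwrite('pics/ov.png',np.hstack([f(a),f(b)]))"
```

```text
red [0.6175 0.1242 0.0837] 0.05
blue [0.5667 0.1182 0.0823] 0.19
yellow [0.5105 0.1061 0.082 ] 0.07
green [0.4577 0.0972 0.0823] 0.07
purple [0.4923 0.0098 0.0737] 0.07
rackcorners A (array([ 0.61601374, -0.29266767,  0.01595812]), np.float64(0.054318733116332396)) B (array([ 0.56517924, -0.3157479 ,  0.01713347]), np.float64(0.06376083733459836))
[ 0.54188619 -0.2045898   0.45780497] 26.230292547473162 [-0.4 -0.6  0.5  0.1 -1.8  0.2 -0.1  0.4 -0.4 -1.2  0.2 -1.6]
```

View pics/ov.png

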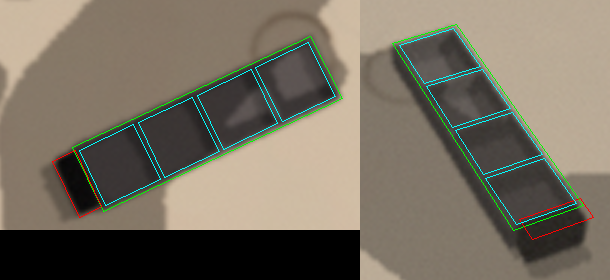

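The crop-to-pixel conversion missed the half-pixel offset (about -0.43 px), so I'm correcting it.

```bash
cat > m.py <<'E'
from h import *
d=np.array([-.42,-.42])
o=dict(red=((233.4,169.6),(283.8,276.4)),blue=((235,191),(313.4,274.4)),yellow=((239.2,214.6),(346,269.2)),green=((242,237.4),(375.8,265.4)))
def at_z(n,uv,z): # single-view point at height z
    return least_squares(lambda q:proj(n,[*q,z])[0]-uv,[.5,0]).x
for k,(a,b) in o.items():
    a=np.array(a)+d;b=np.array(b)+d
    p,e=tri(dict(top=a,side=b));print(k,p.round(4),round(e,2),"top@87",at_z("top",a,.087).round(4),"side@87",at_z("side",b,.087).round(4))
top=[((403.6,178.9),(29,-110,.022)),((413.1,199),(-29,-110,.022)),((318.9,219.7),(25,130,.032)),((326,238.1),(-25,130,.032))]
side=[((297.5,142),(29,-110,.022)),((318,136),(-29,-110,.022))]
for i in(0,1):print("corner",tri(dict(top=np.array(top[i][0])+d,side=np.array(side[i][0])+d))[0])
def fit(top,side,x0):
    def f(p):
        r=[]
        for n,l in(("top",top),("side",side)):
            if l:
                L=np.array([q[1] for q in l])*[1e-3,1e-3,1];r.append((proj(n,world(p,L))-np.array([q[0] for q in l])-d).ravel())
        return np.concatenate(r)
    r=least_squares(f,x0);print(r.x,np.degrees(r.x[2]),r.fun.round(1));return r.x
R=fit(top,side,[.54,-.2,.4]); fit(top,[],[.54,-.2,.4]); np.save("rack.npy",R)
for cy in(81,27,-27,-81):print(cy,world(R,[(0,cy*1e-3,0)])[0].round(4))
E
python3 m.py
```

```text
red [0.618  0.1248 0.0862] 0.07 top@87 [0.6177 0.1247] side@87 [0.618  0.1253]
blue [0.5674 0.1188 0.0848] 0.23 top@87 [0.5665 0.1186] side@87 [0.5677 0.12  ]
yellow [0.5113 0.1067 0.0844] 0.01 top@87 [0.511  0.1063] side@87 [0.5115 0.1082]
green [0.4586 0.0978 0.0847] 0.15 top@87 [0.4581 0.0976] side@87 [0.4592 0.0991]
corner [ 0.61674614 -0.29114491  0.01861981]
corner [ 0.56604323 -0.31420174  0.01975707]
[ 0.54295455 -0.20400374  0.45673834] 26.169179259753562 [-0.2 -0.6  0.7  0.1 -1.6  0.2  0.   0.4 -0.3 -0.7  0.3 -1. ]
[ 0.54299761 -0.20470457  0.45462236] 26.047942289927736 [ 0.1 -0.5  1.   0.2 -1.4  0.   0.3  0.2]
81 [ 0.5072 -0.1313  0.    ]
27 [ 0.531  -0.1798  0.    ]
-27 [ 0.5549 -0.2282  0.    ]
-81 [ 0.5787 -0.2767  0.    ]
```

```bash
cat > go.py <<'E'
# python3 go.py x y z yaw_of_tool_y ... (mm, deg) : waypoints; prints tool-axis shift (mm) and the turn, shift before turn
import sys,numpy as np
from scipy.spatial.transform import Rotation as Q
from rig import *
s=read_state();p=np.array(s["position"])*1e3;R=np.array(s["tcp_rot"])
a=list(map(float,sys.argv[1:]))
print(round(s["time_s"],2),p.round(1),np.array(s["force"]).round(1),round(s["opening"]*87,1),round(s["grasp_force"],1),"J6",round(s["joint_positions"][5],1))
for x,y,z,w in zip(*[iter(a)]*4):
    w=np.radians(w);yy=np.array([np.cos(w),np.sin(w),0]);zz=np.array([0,0,-1.]);G=np.c_[np.cross(yy,zz),yy,zz]
    print("shift",(R.T@(np.array([x,y,z])-p)).round(1),"turn",Q.from_matrix(R.T@G).as_rotvec().round(4));p=np.array([x,y,z]);R=G
E
python3 go.py 430 -300 245 -80.4 459 98 220 -80.4 459 98 77 -80.4
```

```text
1.3 [ 176.8 -599.4  244.6] [-0.   0.3 -0.1] 86.9 0.0 J6 -10.2
shift [ 327.6 -215.6   -0.4] turn [ 0.     -0.      0.1192]
shift [  95.  -387.6   25. ] turn [0. 0. 0.]
shift [  0.   0. 143.] turn [0. 0. 0.]
```

```bash
python3 -m jog '41 -27 0 0 0 0 87; 41 -27 0 0 0 0 87; 41 -27 0 0 0 0 87; 41 -27 0 0 0 0 87; 41 -27 0 0 0 0 87; 41 -27 0 0 0 0 87; 41 -27 0 0 0 0 87; 41 -27 0 0 0 0.119 87; 0 0 0 0 0 0 87' | tail -8
python3 go.py 459 98 220 -80.4
```

```text
time_s: 2.42
position: [0.4318, -0.2968, 0.2447]
tcp_rot: [[0.985, 0.172, 0.0], [0.172, -0.985, 0.001], [0.0, -0.001, -1.0]]
force: [0.1, -0.3, 0.6]
opening: 1.0
grasp_force: 0.0
2.42 [ 431.8 -296.8  244.7] [ 0.1 -0.3  0.6] 87.0 0.0 J6 33.3
shift [  94.6 -384.2   24.9] turn [-0.0005 -0.0004  0.0053]
```

```bash
python3 -m jog '12 -48 3 0 0 0 87; 12 -48 3 0 0 0 87; 12 -48 3 0 0 0 87; 12 -48 3 0 0 0 87; 12 -48 3 0 0 0 87; 12 -48 3 0 0 0 87; 12 -48 3 0 0 0 87; 12 -48 3 0 0 0.005 87; 0 0 0 0 0 0 87' | tail -6
python3 go.py 459 98 77 -80.4
```

```text
time_s: 3.55
position: [0.4608, 0.0969, 0.2205]
tcp_rot: [[0.986, 0.167, 0.0], [0.167, -0.986, -0.0], [0.0, 0.0, -1.0]]
force: [0.4, -0.3, -0.1]
opening: 1.001
grasp_force: 0.0
3.55 [460.8  96.9 220.5] [ 0.4 -0.3 -0.1] 87.1 0.0 J6 78.6
shift [ -1.6  -1.4 143.5] turn [ 0.     -0.0001  0.0005]
```

```bash
python3 -m jog '-1.6 -1.4 43.5 0 0 0 87; 0 0 40 0 0 0 87; 0 0 30 0 0 0 87; 0 0 20 0 0 0 87; 0 0 10 0 0 0 87; 0 0 0 0 0 0 87' | tail -6
python3 go.py 459 98 77 -80.4; python3 - <<'E'
from h import *
cv2.imwrite("pics/g1.png",np.hstack([cv2.resize(C("side")["color"][200:330,240:420,::-1],None,fx=3,fy=3)]))
E
```

```text
time_s: 4.3
position: [0.4592, 0.0953, 0.0768]
tcp_rot: [[0.987, 0.161, -0.001], [0.161, -0.987, -0.0], [-0.001, 0.0, -1.0]]
force: [1.3, -0.6, 0.1]
opening: 0.995
grasp_force: 0.0
4.3 [459.2  95.3  76.8] [ 1.3 -0.6  0.1] 86.6 0.0 J6 78.8
shift [ 0.2 -2.7 -0.2] turn [ 0.      0.0008 -0.0058]
```

View pics/g1.png

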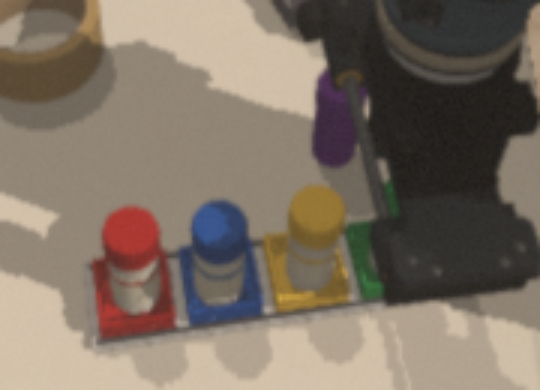

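The gripper straddles the green pot, with the green cup just showing at crop (365,270). Yellow is untouched, so I'm closing.

```bash
python3 -m jog '0 -2.7 0 0 0 0 50; 0 0 0 0 0 0 30; 0 0 0 0 0 0 20; 0 0 0 0 0 0 20; 0 0 0 0 0 0 20; 0 0 0 0 0 0 20' | tail -6; python3 go.py
```

```text
time_s: 5.1
position: [0.4586, 0.099, 0.077]
tcp_rot: [[0.987, 0.162, 0.0], [0.162, -0.987, 0.0], [0.0, -0.0, -1.0]]
force: [-0.1, 0.2, 0.3]
opening: 0.396
grasp_force: 0.0
5.1 [458.6  99.   77. ] [-0.1  0.2  0.3] 34.5 0.0 J6 79.2
```

```bash
python3 -m jog '0 0 0 0 0 0 20; 0 0 0 0 0 0 20; 0 0 0 0 0 0 20; 0 0 -10 0 0 0 20; 0 0 -40 0 0 0 20; 0 0 -50 0 0 0 20; 0 0 -40 0 0 0 20; 0 0 0 0 0 0 20' | tail -6; python3 go.py 580 -277 217 -153.9
```

```text
time_s: 6.1
position: [0.4606, 0.099, 0.2206]
tcp_rot: [[0.987, 0.162, 0.009], [0.162, -0.987, -0.0], [0.008, 0.002, -1.0]]
force: [-0.4, -0.3, -0.7]
opening: 0.353
grasp_force: 30.0
6.1 [460.6  99.  220.6] [-0.4 -0.3 -0.7] 30.7 30.0 J6 79.2
shift [ 56.7 390.4   4.7] turn [-0.004  -0.0082  1.2783]
```

```bash
python3 -m jog '7 49 0.6 0 0 0 20; 7 49 0.6 0 0 0 20; 7 49 0.6 0 0 0 20; 7 49 0.6 0 0 0 20; 7 49 0.6 0 0 0 20; 7 49 0.6 0 0 0 20; 7 49 0.6 0 0 0 20; 7 47 0.6 0 0 0 20; 0 0 0 0 0 0 20' | tail -6; python3 -m jog '0 0 0 0 0 0.18 20; 0 0 0 0 0 0.18 20; 0 0 0 0 0 0.18 20; 0 0 0 0 0 0.18 20; 0 0 0 0 0 0.18 20; 0 0 0 0 0 0.18 20; 0 0 0 0 0 0.19 20; 0 0 0 0 0 0 20' | tail -6;  python3 go.py 579 -277 90 -153.9
```

```text
time_s: 7.22
position: [0.5772, -0.2803, 0.2106]
tcp_rot: [[0.987, 0.158, -0.0], [0.158, -0.987, -0.0], [-0.0, 0.0, -1.0]]
force: [0.8, 0.7, -0.2]
opening: 0.356
grasp_force: 30.0
time_s: 8.22
position: [0.5761, -0.2752, 0.2112]
tcp_rot: [[0.452, -0.892, -0.002], [-0.892, -0.452, 0.002], [-0.003, 0.001, -1.0]]
force: [0.8, 0.8, -1.5]
opening: 0.359
grasp_force: 30.0
8.22 [ 576.1 -275.2  211.2] [ 0.8  0.8 -1.5] 31.2 30.0 J6 117.6
shift [  3.3  -1.9 121.2] turn [0.0013 0.0029 0.0135]
```

```bash
python3 -m jog '3 -2 41 0 0 0.0135 20; 0 0 40 0 0 0 20; 0 0 30 0 0 0 20; 0 0 10 0 0 0 20; 0 0 0 0 0 0 20' | tail -6;  python3 go.py 579 -277 72 -153.9;python3 - <<'E'
from h import *
cv2.imwrite("pics/p1.png",np.hstack([cv2.resize(C("side")["color"][110:240,270:400,::-1],None,fx=3,fy=3),cv2.resize(C("top")["color"][150:280,300:430,::-1],None,fx=3,fy=3)]))
E
```

```text
time_s: 8.85
position: [0.5799, -0.2781, 0.0908]
tcp_rot: [[0.439, -0.899, -0.001], [-0.899, -0.439, 0.001], [-0.001, 0.001, -1.0]]
force: [-0.3, 0.8, 0.4]
opening: 0.36
grasp_force: 30.0
8.85 [ 579.9 -278.1   90.8] [-0.3  0.8  0.4] 31.3 30.0 J6 118.4
shift [-1.4  0.3 18.8] turn [ 0.0006  0.0013 -0.0013]
```

View pics/p1.png

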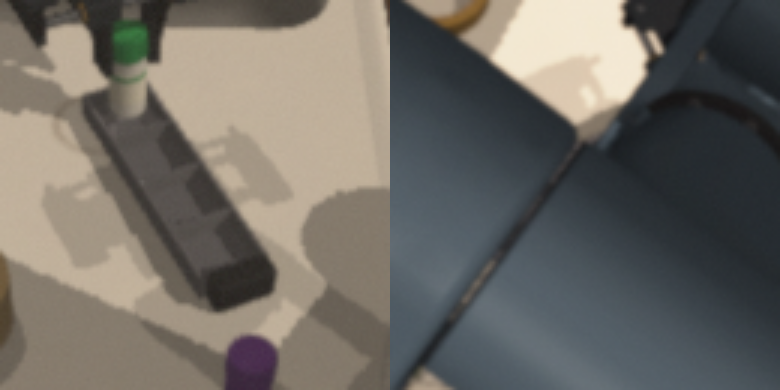

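The green pot hangs over and into the far bay (side crop about (128,95)), so I lower it gently.

```bash
python3 -m jog '-1.4 0 8 0 0 0 20; 0 0 6 0 0 0 20; 0 0 2 0 0 0 20; 0 0 1 0 0 0 20; 0 0 0 0 0 0 20' | tail -6;  python3 go.py 579 -277 72 -153.9
```

```text
time_s: 9.57
position: [0.5797, -0.2774, 0.0742]
tcp_rot: [[0.437, -0.899, 0.0], [-0.899, -0.437, -0.0], [0.0, -0.0, -1.0]]
force: [-0.1, -1.2, -1.9]
opening: 0.355
grasp_force: 30.0
9.57 [ 579.7 -277.4   74.2] [-0.1 -1.2 -1.9] 30.9 30.0 J6 118.5
shift [-0.6  0.4  2.2] turn [-0.     -0.     -0.0029]
```

```bash
python3 -m jog '0 0 1 0 0 0 20; 0 0 0 0 0 0 20; 0 0 0 0 0 0 20' | grep -E 'pos|force'; python3 -m jog '0 0 1 0 0 0 20; 0 0 0 0 0 0 20; 0 0 0 0 0 0 20' | grep -E 'pos|force'; python3 -m jog '0 0 1 0 0 0 20; 0 0 0 0 0 0 20; 0 0 0 0 0 0 20' | grep -E 'pos|force'
```

```text
position: [0.5796, -0.2773, 0.0733]
force: [0.5, 0.6, -0.6]
grasp_force: 30.0
position: [0.5796, -0.2773, 0.0722]
force: [0.0, 0.4, -0.7]
grasp_force: 30.0
position: [0.5798, -0.2776, 0.072]
force: [-1.5, 0.1, 5.2]
grasp_force: 30.0
```

Contact came at z = 72, as expected. Releasing and rising.

```bash
python3 -m jog '0 0 0 0 0 0 40; 0 0 0 0 0 0 60; 0 0 0 0 0 0 60; 0 0 -15 0 0 0 70; 0 0 -40 0 0 0 87; 0 0 -45 0 0 0 87; 0 0 -40 0 0 0 87; 0 0 0 0 0 0 87' | tail -6;python3 go.py 512 107 213 -80.4; python3 - <<'E'
from h import *
cv2.imwrite("pics/p2.png",np.hstack([cv2.resize(C("side")["color"][110:240,270:400,::-1],None,fx=3,fy=3)]))
E
```

```text
time_s: 11.7
position: [0.5819, -0.2788, 0.2166]
tcp_rot: [[0.437, -0.899, 0.008], [-0.899, -0.437, -0.006], [0.009, -0.005, -1.0]]
force: [0.2, -0.1, 0.5]
opening: 0.995
grasp_force: 0.0
11.7 [ 581.9 -278.8  216.6] [ 0.2 -0.1  0.5] 86.6 0.0 J6 118.5
shift [-377.6 -105.9    0.7] turn [ 0.0015 -0.0109 -1.2856]
```

View pics/p2.png

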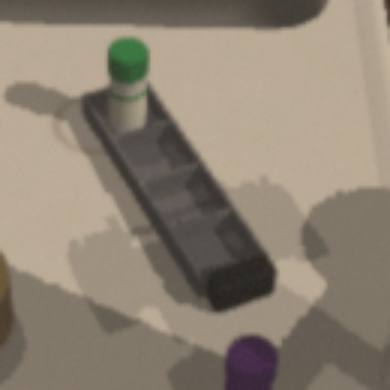

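The green pot stands upright in the far bay (crop (128,90)). Next is yellow.

```bash
python3 -m jog '-47 -13 0 0 0 0 87; -47 -13 0 0 0 0 87; -47 -13 0 0 0 0 87; -47 -13 0 0 0 0 87; -47 -13 0 0 0 0 87; -47 -13 0 0 0 0 87; -47 -13 0 0 0 0 87; -48 -14 0 0 0 0 87; 0 0 0 0 0 0 87' | grep -E 'pos|^force'; python3 -m jog '0 0 0 0 0 -0.18 87; 0 0 0 0 0 -0.18 87; 0 0 0 0 0 -0.18 87; 0 0 0 0 0 -0.18 87; 0 0 0 0 0 -0.18 87; 0 0 0 0 0 -0.18 87; 0 0 0 0 0 -0.2 87; 0 0 0 0 0 0 87' | grep -E 'pos|^force';  python3 go.py 511.5 107.5 77 -80.4
```

```text
position: [0.5068, 0.1106, 0.2101]
force: [-0.5, -0.2, 0.3]
position: [0.5089, 0.1066, 0.2105]
force: [-0.2, -0.5, 0.3]
13.88 [508.9 106.6 210.5] [-0.2 -0.5  0.3] 87.0 0.0 J6 81.2
shift [  3.   -0.6 133.5] turn [ 0.0001  0.0017 -0.0217]
```

```bash
python3 -m jog '3 -0.6 43 0 0 -0.022 87; 0 0 40 0 0 0 87; 0 0 30 0 0 0 87; 0 0 20 0 0 0 87; 0 0 0 0 0 0 87' | grep -E 'pos|^force';  python3 go.py 511.5 107.5 77 -80.4
```

```text
position: [0.5108, 0.1081, 0.0766]
force: [-1.0, -0.5, 0.0]
14.5 [510.8 108.1  76.6] [-1.  -0.5  0. ] 87.0 0.0 J6 80.1
shift [ 0.6  0.7 -0.5] turn [-0.0006  0.0044  0.0006]
```

```bash
python3 -m jog '0.6 0.7 0 0 0 0 50; 0 0 0 0 0 0 30; 0 0 0 0 0 0 20; 0 0 0 0 0 0 20; 0 0 0 0 0 0 20; 0 0 0 0 0 0 20; 0 0 0 0 0 0 20; 0 0 0 0 0 0 20; 0 0 0 0 0 0 20;0 0 0 0 0 0 20' | tail -6; python3 -m jog '0 0 -10 0 0 0 20; 0 0 -40 0 0 0 20; 0 0 -50 0 0 0 20; 0 0 -40 0 0 0 20; 0 0 0 0 0 0 20' | tail -6; python3 go.py 556 -228 217 -153.9
```

```text
time_s: 15.75
position: [0.5128, 0.1081, 0.0783]
tcp_rot: [[0.985, 0.17, 0.0], [0.17, -0.985, 0.0], [0.0, -0.0, -1.0]]
force: [-0.7, 1.0, 0.9]
opening: 0.356
grasp_force: 30.0
time_s: 16.38
position: [0.5149, 0.1082, 0.2221]
tcp_rot: [[0.985, 0.171, 0.009], [0.171, -0.985, -0.0], [0.009, 0.001, -1.0]]
force: [-0.4, 0.3, -0.7]
opening: 0.353
grasp_force: 30.0
16.38 [514.9 108.2 222.1] [-0.4  0.3 -0.7] 30.7 30.0 J6 79.9
shift [-16.9 338.2   5.4] turn [-0.0042 -0.0083  1.2867]
```

```bash
python3 -m jog '-2.4 48.3 0.8 0 0 0 20; -2.4 48.3 0.8 0 0 0 20; -2.4 48.3 0.8 0 0 0 20; -2.4 48.3 0.8 0 0 0 20; -2.4 48.3 0.8 0 0 0 20; -2.4 48.3 0.8 0 0 0 20; -2.4 48.3 0.8 0 0 0 20; 0 0 0 0 0 0 20' | grep -E 'pos|^force'; python3 -m jog '0 0 0 0 0 0.18 20; 0 0 0 0 0 0.18 20; 0 0 0 0 0 0.18 20; 0 0 0 0 0 0.18 20; 0 0 0 0 0 0.18 20; 0 0 0 0 0 0.18 20; 0 0 0 0 0 0.2 20; 0 0 0 0 0 0 20' | grep -E 'pos|force';  python3 go.py 555 -228 92 -153.9
```

```text
position: [0.5537, -0.2315, 0.2112]
force: [-0.7, 1.4, -1.1]
position: [0.553, -0.2264, 0.2117]
force: [0.5, 0.5, -1.2]
grasp_force: 30.0
18.38 [ 553.  -226.4  211.7] [ 0.5  0.5 -1.2] 30.8 30.0 J6 119.6
shift [  2.7  -1.2 119.6] turn [0.0013 0.0028 0.0221]
```

```bash
python3 -m jog '2.7 -1.2 40 0 0 0.022 20; 0 0 40 0 0 0 20; 0 0 30 0 0 0 20; 0 0 10 0 0 0 20; 0 0 9 0 0 0 20; 0 0 6 0 0 0 20; 0 0 2 0 0 0 20; 0 0 0 0 0 0 20; 0 0 0 0 0 0 20' | grep -E 'pos|force';  python3 go.py 555 -228 73.3 -153.9
```

```text
position: [0.5564, -0.23, 0.0762]
force: [0.5, 0.2, 0.0]
grasp_force: 30.0
19.5 [ 556.4 -230.    76.2] [0.5 0.2 0. ] 31.3 30.0 J6 121.0
shift [-2.4  0.4  2.9] turn [-0.0006 -0.0009 -0.0029]
```

```bash
python3 -m jog '-2.4 0.4 1 0 0 0 20; 0 0 1 0 0 0 20; 0 0 0 0 0 0 20;0 0 0 0 0 0 20' | grep -E 'pos|^force'; python3 -m jog '0 0 1 0 0 0 20; 0 0 0 0 0 0 20; 0 0 0 0 0 0 20' | grep -E 'pos|^force'; python3 -m jog '0 0 0.7 0 0 0 20; 0 0 0 0 0 0 20; 0 0 0 0 0 0 20' | grep -E 'pos|^force'
```

```text
position: [0.5548, -0.2279, 0.0736]
force: [-0.1, -0.4, -0.1]
position: [0.5549, -0.2281, 0.0732]
force: [-1.2, 0.1, 6.1]
position: [0.555, -0.2281, 0.0732]
force: [-2.0, -0.3, 9.7]
```

Contact at 73.2, as expected.

```bash
python3 -m jog '0 0 -0.7 0 0 0 20; 0 0 0 0 0 0 40; 0 0 0 0 0 0 60; 0 0 0 0 0 0 60; 0 0 -15 0 0 0 70; 0 0 -40 0 0 0 87; 0 0 -45 0 0 0 87; 0 0 -40 0 0 0 87; 0 0 0 0 0 0 87' | tail -6;python3 go.py 567.5 119 213 -80.4
```

```text
time_s: 21.88
position: [0.557, -0.2291, 0.2175]
tcp_rot: [[0.437, -0.899, 0.008], [-0.899, -0.437, -0.005], [0.008, -0.005, -1.0]]
force: [0.1, -0.7, -0.0]
opening: 0.995
grasp_force: 0.0
21.88 [ 557.  -229.1  217.5] [ 0.1 -0.7 -0. ] 86.6 0.0 J6 121.1
shift [-308.5 -161.7    2.8] turn [ 1.0000e-03 -1.0500e-02 -1.2855e+00]
```

```bash
python3 -m jog '-44 -23 0.4 0 0 0 87; -44 -23 0.4 0 0 0 87; -44 -23 0.4 0 0 0 87; -44 -23 0.4 0 0 0 87; -44 -23 0.4 0 0 0 87; -44 -23 0.4 0 0 0 87; -44 -23 0.4 0 0 0 87; 0 0 0 0 0 0 87' | grep -E 'pos|^force'; python3 -m jog '0 0 0 0 0 -0.18 87; 0 0 0 0 0 -0.18 87; 0 0 0 0 0 -0.18 87; 0 0 0 0 0 -0.18 87; 0 0 0 0 0 -0.18 87; 0 0 0 0 0 -0.18 87; 0 0 0 0 0 -0.205 87; 0 0 0 0 0 0 87' | grep -E 'pos|^force';  python3 go.py 567.5 119.3 77 -80.4
```

```text
position: [0.5636, 0.1229, 0.2092]
force: [-0.4, -0.4, -0.1]
position: [0.5644, 0.1184, 0.2094]
force: [0.2, -0.4, -0.2]
23.88 [564.4 118.4 209.4] [ 0.2 -0.4 -0.2] 86.8 0.0 J6 82.4
shift [  3.4  -0.5 132.4] turn [ 0.0002  0.0014 -0.0217]
```

```bash
python3 -m jog '3 -0.5 43 0 0 -0.022 87; 0 0 40 0 0 0 87; 0 0 29 0 0 0 87; 0 0 20 0 0 0 87; 0 0 0 0 0 0 87' | grep -E 'pos|^force';  python3 go.py 567.5 119.3 77 -80.4; python3 - <<'E'
from h import *
cv2.imwrite("pics/g3.png",np.hstack([cv2.resize(C("side")["color"][120:330,240:420,::-1],None,fx=2.8,fy=2.8)]))
E
```

```text
position: [0.5663, 0.1198, 0.0761]
force: [0.6, -0.5, 0.0]
24.5 [566.3 119.8  76.1] [ 0.6 -0.5  0. ] 86.8 0.0 J6 81.3
shift [ 1.1  0.7 -0.9] turn [-0.0005  0.0045  0.0006]
```

View pics/g3.png

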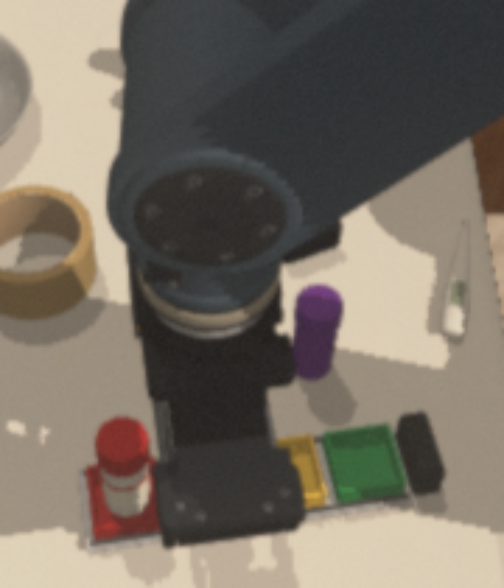

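The gripper straddles the blue pot, the red pot at (123,470) is upright, and the yellow and green cups are empty. Gripping.

```bash
python3 -m jog '0.6 0.7 0 0 0 0 50; 0 0 0 0 0 0 30; 0 0 0 0 0 0 20; 0 0 0 0 0 0 20; 0 0 0 0 0 0 20; 0 0 0 0 0 0 20; 0 0 0 0 0 0 20; 0 0 0 0 0 0 20; 0 0 0 0 0 0 20;0 0 0 0 0 0 20' | tail -6; python3 -m jog '0 0 -10 0 0 0 20; 0 0 -40 0 0 0 20; 0 0 -50 0 0 0 20; 0 0 -40 0 0 0 20; 0 0 0 0 0 0 20' | tail -6; python3 go.py 532 -180 217 -153.9
```

```text
time_s: 25.8
position: [0.5684, 0.1199, 0.0778]
tcp_rot: [[0.985, 0.17, -0.0], [0.17, -0.985, 0.0], [-0.0, -0.0, -1.0]]
force: [-0.1, 0.1, 0.1]
opening: 0.357
grasp_force: 30.0
time_s: 26.42
position: [0.5708, 0.1201, 0.2222]
tcp_rot: [[0.985, 0.171, 0.009], [0.171, -0.985, 0.0], [0.009, 0.001, -1.0]]
force: [-0.0, -0.3, -0.8]
opening: 0.353
grasp_force: 30.0
26.43 [570.8 120.1 222.2] [-0.  -0.3 -0.8] 30.7 30.0 J6 81.1
shift [-89.5 289.1   4.7] turn [-0.0047 -0.0086  1.2867]
```

```bash
python3 -m jog '-15 48 0.8 0 0 0 20; -15 48 0.8 0 0 0 20; -15 48 0.8 0 0 0 20; -15 48 0.8 0 0 0 20; -15 48 0.8 0 0 0 20; -15 48 0.8 0 0 0 20; 0 0 0 0 0 0 20; 0 0 0 0 0 0 20' | grep -E 'pos|^force'; python3 -m jog '0 0 0 0 0 0.18 20; 0 0 0 0 0 0.18 20; 0 0 0 0 0 0.18 20; 0 0 0 0 0 0.18 20; 0 0 0 0 0 0.18 20; 0 0 0 0 0 0.18 20; 0 0 0 0 0 0.21 20; 0 0 0 0 0 0 20' | grep -E 'pos|force';  python3 go.py 531 -179.5 92 -153.9
```

```text
position: [0.5279, -0.1785, 0.2121]
force: [0.0, 0.0, -0.7]
position: [0.5286, -0.1773, 0.2127]
force: [-0.0, -0.2, -0.5]
grasp_force: 30.0
28.43 [ 528.6 -177.3  212.7] [-0.  -0.2 -0.5] 31.3 30.0 J6 122.5
shift [  3.3  -1.1 120.7] turn [0.0006 0.0014 0.0236]
```

```bash
python3 -m jog '2 -1 40 0 0 0.023 20; 0 0 40 0 0 0 20; 0 0 30 0 0 0 20; 0 0 10 0 0 0 20; 0 0 0 0 0 0 20; 0 0 0 0 0 0 20' | grep -E 'pos|force';  python3 go.py 531 -179.5 75 -153.9
```

```text
position: [0.5316, -0.1808, 0.0943]
force: [0.3, -0.3, -0.7]
grasp_force: 30.0
29.18 [ 531.6 -180.8   94.3] [ 0.3 -0.3 -0.7] 31.0 30.0 J6 123.9
shift [-1.4 -0.  19.3] turn [-0.0014 -0.0021 -0.0029]
```

```bash
python3 -m jog '-1.4 0 10 0 0 0 20; 0 0 6 0 0 0 20; 0 0 3 0 0 0 20; 0 0 1.3 0 0 0 20; 0 0 0 0 0 0 20;0 0 0 0 0 0 20' | grep -E 'pos|^force'; python3 -m jog '0 0 0.8 0 0 0 20; 0 0 0 0 0 0 20; 0 0 0 0 0 0 20' | grep -E 'pos|^force'; python3 -m jog '0 0 0.6 0 0 0 20; 0 0 0 0 0 0 20; 0 0 0 0 0 0 20' | grep -E 'pos|^force'
```

```text
position: [0.5301, -0.1793, 0.0728]
force: [0.4, 0.1, -0.6]
position: [0.5302, -0.1795, 0.0728]
force: [-2.4, -0.3, 5.2]
position: [0.5302, -0.1796, 0.0727]
force: [-2.0, 0.0, 9.1]
```

```bash
python3 -m jog '0 0 -0.7 0 0 0 20; 0 0 0 0 0 0 40; 0 0 0 0 0 0 60; 0 0 0 0 0 0 60; 0 0 -15 0 0 0 70; 0 0 -40 0 0 0 87; 0 0 -45 0 0 0 87; 0 0 -40 0 0 0 87; 0 0 0 0 0 0 87' | tail -6;python3 go.py 619 125 215 -80.4
```

```text
time_s: 31.8
position: [0.5322, -0.1804, 0.2165]
tcp_rot: [[0.437, -0.9, 0.008], [-0.9, -0.437, -0.005], [0.008, -0.005, -1.0]]
force: [0.1, 0.2, -1.1]
opening: 0.994
grasp_force: 0.0
31.8 [ 532.2 -180.4  216.5] [ 0.1  0.2 -1.1] 86.5 0.0 J6 124.0
shift [-236.9 -211.4    0.8] turn [ 4.0000e-04 -1.0100e-02 -1.2866e+00]
```

```bash
python3 -m jog '-34 -30 0 0 0 0 87; -34 -30 0 0 0 0 87; -34 -30 0 0 0 0 87; -34 -30 0 0 0 0 87; -34 -30 0 0 0 0 87; -34 -30 0 0 0 0 87; -33 -31 0 0 0 0 87; 0 0 0 0 0 0 87' | grep -E 'pos|^force'; python3 -m jog '0 0 0 0 0 -0.18 87; 0 0 0 0 0 -0.18 87; 0 0 0 0 0 -0.18 87; 0 0 0 0 0 -0.18 87; 0 0 0 0 0 -0.18 87; 0 0 0 0 0 -0.18 87; 0 0 0 0 0 -0.205 87; 0 0 0 0 0 0 87' | grep -E 'pos|^force';  python3 go.py 618 125 77 -80.4
```

```text
position: [0.6161, 0.1291, 0.211]
force: [-0.6, -0.7, -0.2]
position: [0.6156, 0.125, 0.2113]
force: [0.8, -0.2, -0.0]
33.8 [615.6 125.  211.3] [ 0.8 -0.2 -0. ] 86.9 0.0 J6 83.0
shift [  2.6   0.3 134.3] turn [ 0.0001  0.0021 -0.0225]
```

```bash
python3 -m jog '2.6 0.3 43 0 0 -0.022 87; 0 0 40 0 0 0 87; 0 0 30 0 0 0 87; 0 0 20 0 0 0 87; 0 0 0 0 0 0 87' | grep -E 'pos|^force';  python3 go.py 618 125 77 -80.4
```

```text
position: [0.6172, 0.1255, 0.077]
force: [-0.5, -0.7, 0.6]
34.42 [617.2 125.5  77. ] [-0.5 -0.7  0.6] 86.8 0.0 J6 81.8
shift [ 0.7  0.6 -0. ] turn [-0.0006  0.0052 -0.0004]
```

```bash
python3 -m jog '0 0 0 0 0 0 50; 0 0 0 0 0 0 30; 0 0 0 0 0 0 20; 0 0 0 0 0 0 20; 0 0 0 0 0 0 20; 0 0 0 0 0 0 20; 0 0 0 0 0 0 20; 0 0 0 0 0 0 20; 0 0 0 0 0 0 20;0 0 0 0 0 0 20' | tail -6; python3 -m jog '0 0 -10 0 0 0 20; 0 0 -40 0 0 0 20; 0 0 -50 0 0 0 20; 0 0 -40 0 0 0 20; 0 0 0 0 0 0 20' | tail -6; python3 go.py 508 -131 217 -153.9
```

```text
time_s: 35.67
position: [0.6191, 0.1262, 0.079]
tcp_rot: [[0.986, 0.169, -0.0], [0.169, -0.986, 0.0], [-0.0, -0.0, -1.0]]
force: [-0.9, 0.0, 0.1]
opening: 0.357
grasp_force: 30.0
time_s: 36.3
position: [0.6216, 0.1263, 0.2239]
tcp_rot: [[0.985, 0.17, 0.01], [0.17, -0.986, 0.0], [0.01, 0.001, -1.0]]
force: [-0.8, 0.1, -0.5]
opening: 0.359
grasp_force: 30.0
36.3 [621.6 126.3 223.9] [-0.8  0.1 -0.5] 31.3 30.0 J6 81.6
shift [-155.6  234.3    5.7] turn [-0.005  -0.0091  1.2857]
```

Contact for red is expected at z ≈ 74.

```bash
python3 -m jog '-26 39 0.8 0 0 0 20; -26 39 0.8 0 0 0 20; -26 39 0.8 0 0 0 20; -26 39 0.8 0 0 0 20; -26 39 0.8 0 0 0 20; -26 39 0.8 0 0 0 20; 0 0 0 0 0 0 20; 0 0 0 0 0 0 20' | grep -E 'pos|^force'; python3 -m jog '0 0 0 0 0 0.18 20; 0 0 0 0 0 0.18 20; 0 0 0 0 0 0.18 20; 0 0 0 0 0 0.18 20; 0 0 0 0 0 0.18 20; 0 0 0 0 0 0.18 20; 0 0 0 0 0 0.21 20; 0 0 0 0 0 0 20' | grep -E 'pos|force';  python3 go.py 507.5 -131 94 -153.9
```

```text
position: [0.5045, -0.1305, 0.2136]
force: [0.8, -0.6, 0.0]
position: [0.5052, -0.1294, 0.214]
force: [-0.0, 0.0, 0.1]
grasp_force: 30.0
38.3 [ 505.2 -129.4  214. ] [-0.   0.   0.1] 31.2 30.0 J6 125.9
shift [  2.6  -1.3 120. ] turn [0.0002 0.0008 0.0225]
```

```bash
python3 -m jog '1.3 -1.2 40 0 0 0.022 20; 0 0 40 0 0 0 20; 0 0 30 0 0 0 20; 0 0 10 0 0 0 20; 0 0 0 0 0 0 20; 0 0 0 0 0 0 20' | grep -E 'pos|force';  python3 go.py 507.5 -131 76 -153.9
```

```text
position: [0.5076, -0.1317, 0.0953]
force: [0.7, -0.6, -0.8]
grasp_force: 30.0
39.05 [ 507.6 -131.7   95.3] [ 0.7 -0.6 -0.8] 31.0 30.0 J6 127.3
shift [-0.7 -0.2 19.3] turn [-0.0015 -0.0019 -0.0028]
```

```bash
python3 -m jog '-0.7 0 10 0 0 0 20; 0 0 6 0 0 0 20; 0 0 2.5 0 0 0 20; 0 0 0.8 0 0 0 20; 0 0 0 0 0 0 20;0 0 0 0 0 0 20' | grep -E 'pos|^force'; python3 -m jog '0 0 0.8 0 0 0 20; 0 0 0 0 0 0 20; 0 0 0 0 0 0 20' | grep -E 'pos|^force'
```

```text
position: [0.5065, -0.131, 0.0751]
force: [0.5, 1.0, -0.2]
position: [0.5063, -0.1309, 0.0742]
force: [0.6, -0.3, -1.6]
```

```bash
python3 -m jog '0 0 0.7 0 0 0 20; 0 0 0 0 0 0 20; 0 0 0 0 0 0 20' | grep -E 'pos|^force'
```

```text
position: [0.5065, -0.131, 0.0739]
force: [-1.5, 0.2, 6.4]
```

Contact. Releasing, lifting and backing away from the rack.

```bash
python3 -m jog '0 0 -0.4 0 0 0 20; 0 0 0 0 0 0 40; 0 0 0 0 0 0 60; 0 0 0 0 0 0 60; 0 0 -15 0 0 0 70; 0 0 -40 0 0 0 87; 0 0 -45 0 0 0 87; 0 0 -40 0 0 0 87; -45 0 0 0 0 0 87; -45 0 0 0 0 0 87; -45 0 0 0 0 0 87; 0 0 0 0 0 0 87' | tail -6; python3 - <<'E'
from h import *
cv2.imwrite("pics/end.png",cv2.resize(C("side")["color"][100:330,180:450,::-1],None,fx=2.5,fy=2.5))
E
```

```text
time_s: 42.05
position: [0.4449, -0.0069, 0.2146]
tcp_rot: [[0.44, -0.898, -0.002], [-0.898, -0.44, 0.001], [-0.001, 0.001, -1.0]]
force: [1.2, -0.0, 0.5]
opening: 1.002
grasp_force: 0.0
```

View pics/end.png

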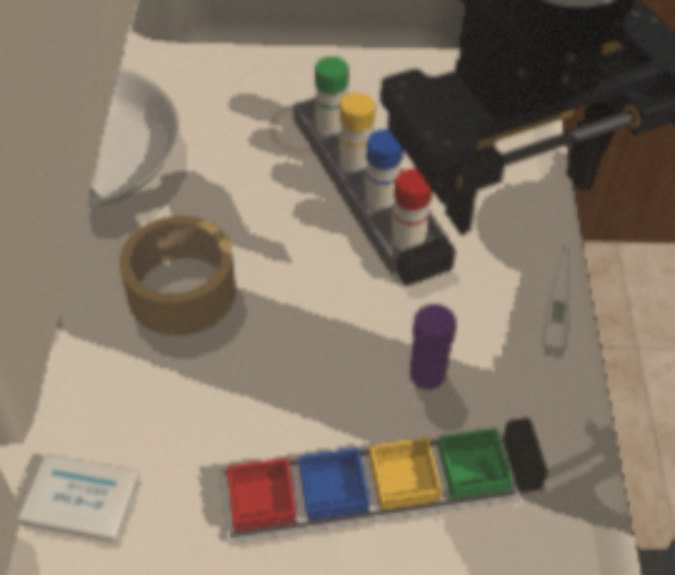

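All four pots stand upright in the rack: green (332,90) at the far end, then yellow, blue, and red (412,205) next to the tab. The bystanders and the purple look-alike have not moved.

```bash
python3 -c "
from rig import *
print(hand_in())"
```

```text
the job is handed in; nothing more can be done
None
```

The job is handed in: all four pots stand upright in the grey rack in reverse order, with green in the bay farthest from its tab, then yellow, blue, and red next to the tab; nothing else was moved, at about 42 s of the 106 s allowed.

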